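Refit the thickness knob on a microtome feed unit

ROBOT

A 6-joint arm with a two-finger parallel gripper is mounted at the origin on the work surface. World frame = base frame: x ahead of the robot, y to its left, z up, the work surface at z = 0. Lengths are in m, angles in rad, forces in N, time in s.
With the tool pointing down it reaches from about 0.425 to 0.95 m from the base axis. Payload 3.5 kg.
Tool frame: the origin (TCP) lies at the very end of the fingers, on their centre line; the grasp point (between the pads) lies 19 mm behind it; z points along the fingers, y is the line along which they close (so a half turn about z gives the same grasp; the last joint's range is limited). The gripper opens to 85 mm and grips with 20 to 120 N. Pads are 22 mm wide; open, the fingers measure 114 mm over their backs; the gripper's body (76 mm by 85 mm) begins 54 mm behind the grasp point. The pads swing forward as they close: fully open they stand 13 mm farther back than shut.
Start: joints at [1.111, 0.286, 1.577, -0, 1.279, -0.15], TCP at [0.206, 0.643, 0.231] pointing down, gripper open.
Joint ranges: [-2.77, 2.77], [-0.9, 2.22], [0.21, 2.48], [-1.53, 4.67], [0.24, 2.81], [-2.84, 2.84]. Speed limits (rad/s): [2.79, 2.79, 3.14, 3.14, 3.14, 3.14].

INTERFACE

Orientations are given as a unit quaternion [x, y, z, w].
In Python, from plant import ctrl gives the robot as it stands.
- The arm moves only by the tool jog_arm, called as name(argument=value, ...), one argument or row to a line, values as JSON. Schema: {"type":"object","properties":{"ticks":{"type":"array","items":{"type":"object","properties":{"d":{"type":"array","items":{"type":"number"},"minItems":3,"maxItems":3},"rotvec":{"type":"array","items":{"type":"number"},"minItems":3,"maxItems":3},"jaw":{"type":"number"}},"additionalProperties":false,"required":["jaw"]},"minItems":1,"maxItems":10},"grip_force":{"type":"number"},"only":{"type":"string"},"quiet":{"type":"boolean"},"lines":{"type":"string"}},"required":["ticks"],"additionalProperties":false}. ticks is a list of rows, 1 to 10 of them, each an object with the fields d (a list: dx, dy, dz in a scale on which 1.0 is 0.75 m), rotvec (a list: a rotation vector rx, ry, rz in shares of 2 rad (1.0 is 2 rad)), jaw (the opening from 0.0 (shut) to 1.0 (fully open)); a field left out counts as zero (the opening has to be given); each row is the pose to reach, as a shift and turn from the pose commanded when the call began, along the tool's axes at that moment; what a row does not reach only later rows make up. A row lasts 1/8 s, in which the tool goes at most 0.0625 m and 0.188 rad, less where a joint would pass 70% of its speed; a pose out of reach is approached as far as the arm can. The fingers move at their own pace and stop on an object; grip_force is the grip in N (left out, the last holds). Time passes only in rows, so rows that do not move let the fingers close. The tool returns the time, the measured TCP pose, the force, the opening and the grip force at its end. only (a regular expression) keeps the lines of the reply that match it, lines (a string "A,B") keeps lines A to B, and quiet returns only ok. No shift or turn number may pass 1 either way. Input that does not fit is refused with a message, and nothing moves.
- ctrl.get_state(): the state, without advancing time (a new reading comes with each control period).
- ctrl.read_camera(name): name is "scene" or "top"; returns a dict with "pixels" (400x640x3 uint8, red, green, blue), "camera_matrix" (3x3 intrinsics, pixels), "dist_coeffs" ([k1, k2, p1, p2, k3] as OpenCV has them; the pictures are not rectified), "xyz" and "orientation" of the camera in the world. Camera axes: x right, y down, z forward; pixel columns grow to the right and rows downward; lengths in m; the calibration is good to about 2 mm. A picture is of the moment at which its call begins. There is no depth.
- ctrl.sign_off(): hands the job in; it is judged then, once.
The state is a dict: "time": time; "qpos": joint angles; "dq": joint speeds; "joint_efforts": joint torques, N m; "eef_pos": TCP position; "tcp_rot": TCP orientation; "contact_force": force on the tool from outside, world axes, zero at the start; "wrist_torque": the same for the moment, N m; "opening": opening from 0.0 (shut) to 1.0 (fully open); "finger_force": force on a finger pad.
Only numpy, scipy, OpenCV 4.12 (cv2) and the standard library are available. Lean on these libraries where they do the work, as an engineer would, in place of code of your own. Each camera call takes 0.05 s, during which the arm holds its last target. There are 200 camera calls.

TASK

Refit the black knob to the microtome's feed unit: first swing the orange-gripped retaining lever up out of the way, then push the black knob (not the grey or blue one) onto the D-shaft, turning it as you push until it drops fully home against the dial. Turn the fitted knob clockwise until its white pointer is on the red index mark, then lower the lever all the way over the knob's skirt again and let go. Leave everything else where it is.

Things in the scene. Friction and masses are not known exactly. Their poses are not given: they have to be found in the camera images.
- unit: Cream microtome feed unit fixed to the bench, 50 mm high, with a round aluminium dial (84 mm across, 3 mm high) on top. Origin under the shaft axis at bench height, z up; the housing spans x -65..65 and y -70..130 mm. A red index mark runs radially along its +x from the dial over the housing. The shaft (shaft_top) stands in the middle of the dial, the lever at the +y end.
- shaft_top (a point): Centre of the top of the upright steel D-shaft, 16 mm above the dial (69 above the bench): 22 mm diameter, top edge chamfered 1 mm, one flat 3 mm off the axis. This point's axes are the unit's and do not turn with the shaft. Where the flat faces is not reported, but seen from above: at the start 26 to 60 degrees counterclockwise of the unit's +x (the red index).
- seat (a point): Point on the shaft axis at the dial's upper face, 53 mm above the bench; the centre of the knob's underside comes here when fully home. Axes as unit. The shaft turns stiffly (0.15 Nm friction, so it stays put while a knob is turned on its end with up to 10 N of push) and stays where left; a fitted knob carries it along, from 80 degrees counterclockwise of the index to 23 beyond it.
- lever (a joint): Retaining lever, rad: 0 = fully down (level), 1.57 = upright, stop at 1.9, leaning away from the shaft. Starts down. Stays where left (0.05 Nm friction). When down its steel foot is 2.5 mm above the skirt of a fitted knob: with the lever down no knob can be put on, and over a knob not home it cannot go down. From about 1.5 rad up it leaves room for a gripper at the shaft.
- lever_grip (a point): Centre of the lever's orange grip, 14 mm wide along the unit's x, 22 mm along the arm, 12 mm thick; 40 mm from the hinge, moving with the lever. When down it is 87 mm above the bench, 45 mm on the shaft's +y side, with 31 mm free height under it, so fingers can straddle it from above, closing along the unit's x; the arm then turns between the pads.
- lever_hinge (a point): Hinge of the lever, 85 mm on the shaft's +y side, 87 mm above the bench; its axis is parallel to the unit's x. When down the 66 mm arm points from here to the unit's -y (towards the shaft); raised, it turns up and over towards +y. Steel bracket cheeks around it, 28 mm over all along x, up to 95 mm above the bench.
- knob: Black knob, white pointer, about 70 g, upright in the tray. Skirt 52 mm across, 24 high; on it a grip bar 44 x 16 x 22 (x, y, z), its top 46 mm above the underside. Origin: centre of underside, z up; pointer along +x. D-bore from below: 25 mm across, 19 deep, flat 4.5 off axis on +x. Goes on only with the pointer where the shaft's flat faces (+-8 degrees), else rests on the shaft end, 16 mm high.
- knob_grey: Light grey spare knob with a black pointer, same outside shape and origin, in the tray; it does not fit and stays there.
- knob_blue: Blue spare knob with a white pointer, same outside shape and origin, in the tray; it does not fit and stays there.
- tray: Teal plastic tray fixed to the bench, 300 x 100 mm (x, y), floor 4 mm above the bench, rim 10 mm high. Three knobs stand in it in a row along its x about 90 mm apart, in any order. Origin at the centre of its underside.
- jar: Amber jar with white cap, 60 mm across, 85 mm high. Origin at the centre of its underside. Leave alone.
- driver: Screwdriver, 190 mm long, lying beyond the unit. Origin near its middle on the bench. Leave alone.
- brush: Brush, 180 mm long, lying left of the unit. Origin near its middle on the bench. Leave alone.
- cassettes: Stack of tissue cassettes, 40 x 28 x 32 mm. Origin at the centre of its underside. Leave alone.
- slide_box: Blue and white slide box, 87 x 102 x 35 mm. Origin at the centre of its underside. Leave alone.

How it is judged:
By the outcome, as a careful person would: the job done as asked, in the order asked, and still so for the second after the job is handed in, with the robot touching nothing.
It also fails if it takes over 67 s, if anything falls off the work surface, if the arm or the gripper's body presses on something with over 40 N, if the wrist force passes 120 N, or if a joint passes its speed limit or range.

## Working session

There is one attempt and no reset: what is moved stays moved. The work goes in short steps, Python scripts to look and compute and a tool call to move; the robot and the scene stay as the last step left them, time stands still between calls to the robot, and variables do not carry over. Pictures are saved under pics/ and viewed, at most 10 in all, crops included, and the job is handed in when it is done.

```bash
ls; mkdir -p pics
```

Run:
```python
from plant import ctrl
import cv2
for n in ("top","scene"):
    c=ctrl.read_camera(n); cv2.imwrite(f"pics/{n}0.png",c["pixels"][:,:,::-1])
    print(n,c["camera_matrix"],c["dist_coeffs"],c["xyz"],c["orientation"])
print(ctrl.get_state())
```

```text
pics
plant.py
top [[396.5986573    0.         320.56349912]
 [  0.         396.5986573  195.67037066]
 [  0.           0.           1.        ]] [-0.01382501  0.          0.          0.          0.        ] [0.52008449 0.05516726 1.08799232] [ 0.7158018  -0.69708733  0.03490719 -0.02187531]
scene [[400.14988714   0.         312.00912574]
 [  0.         400.14988714 201.6650085 ]
 [  0.           0.           1.        ]] [0.03378225 0.         0.         0.         0.        ] [1.1662831  0.32448679 0.80208018] [ 0.48113726  0.79710012 -0.31174813 -0.18960864]
{'time': 0.1, 'qpos': array([ 1.11102566e+00,  2.87149120e-01,  1.57804828e+00,  1.37010152e-05,
        1.27860646e+00, -1.49997780e-01]), 'dq': array([ 1.41860742e-03, -1.37281988e-03, -4.14909636e-03,  1.39749443e-03,
       -2.31862277e-03,  7.98260211e-05]), 'joint_efforts': array([ 1.37407797e-04, -4.07291329e+01, -2.93702710e+01, -1.63016271e-04,
        3.41164872e-03,  7.39302209e-06]), 'eef_pos': array([0.20546544, 0.64233636, 0.23002789]), 'tcp_rot': array([ 1.54269766e-01,  9.88028146e-01, -1.05264851e-03, -3.38139284e-04]), 'contact_force': array([-0.34381707, -0.90739699,  0.01157192]), 'wrist_torque': array([0.00014961, 0.0219878 , 0.00080436]), 'finger_force': 0.0, 'opening': 1.001713627384204}
```

View pics/top0.png

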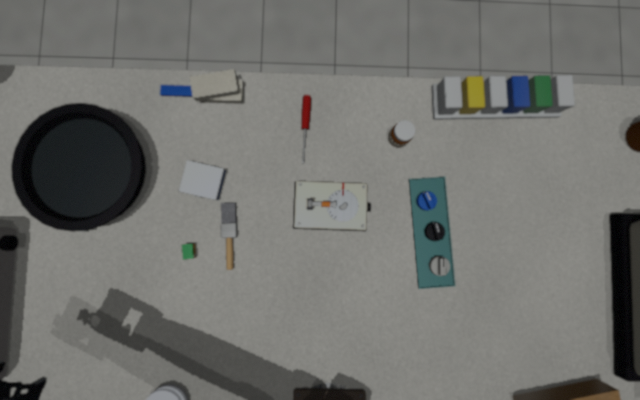

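View pics/scene0.png

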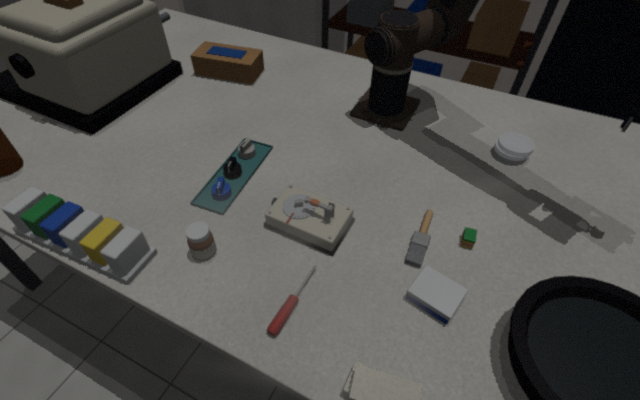

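The top view has the unit at about (331,205), with its lever to the left (+y) and the red index pointing up (+x). The black knob is the middle one in the tray, at (434,231), with blue at (427,201) and grey at (440,266). The scene view agrees: unit (310,215), black knob (232,168). I'll enlarge both.

Create h.py:
```python
from plant import ctrl
import cv2, numpy as np
from scipy.spatial.transform import Rotation as R
from scipy.optimize import least_squares
def cam(n):
    c=ctrl.read_camera(n); Rm=R.from_quat(c["orientation"]).as_matrix()
    c["R"]=Rm; c["rv"]=cv2.Rodrigues(Rm.T)[0]; c["t"]=-Rm.T@c["xyz"]; return c
def proj(c,P): return cv2.projectPoints(np.float64(P).reshape(-1,1,3),c["rv"],c["t"],c["camera_matrix"],np.array(c["dist_coeffs"]))[0][:,0]
def back(c,uv,z):
    p=cv2.undistortPoints(np.float64(uv).reshape(-1,1,2),c["camera_matrix"],np.array(c["dist_coeffs"]))[:,0]
    d=np.c_[p,np.ones(len(p))]@c["R"].T; o=np.array(c["xyz"]); return o+d*((z-o[2])/d[:,2])[:,None]
def crop(c,u,v,w,h,k):
    "crop at left u, top v, with a tick grid every 10 px"
    im=cv2.resize(c["pixels"][v:v+h,u:u+w,::-1],None,fx=k,fy=k,interpolation=cv2.INTER_CUBIC)
    im=cv2.convertScaleAbs(im,alpha=1.5)
    for a in range((-u)%10,w,10): cv2.line(im,(a*k,0),(a*k,6),(0,255,255),1); cv2.putText(im,str(u+a),(a*k+2,16),0,.35,(0,255,255))
    for a in range((-v)%10,h,10): cv2.line(im,(0,a*k),(6,a*k),(0,255,255),1); cv2.putText(im,str(v+a),(8,a*k+4),0,.35,(0,255,255))
    return im
```

Run:
```python
from h import *
t,s=cam("top"),cam("scene")
cv2.imwrite("pics/a.png",np.vstack([np.hstack([crop(t,288,172,88,64,9)]) ]))
a=crop(t,404,172,56,120,5); b=crop(s,258,178,100,80,5)
cv2.imwrite("pics/b.png",np.hstack([a,np.vstack([b,np.zeros((200,500,3),np.uint8)])]))
```

```text
(no output)
```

View pics/a.png

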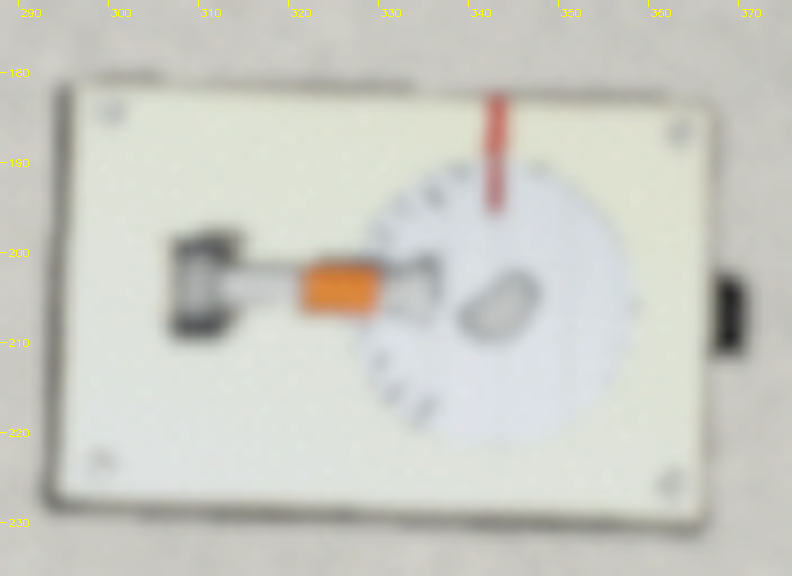

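View pics/b.png

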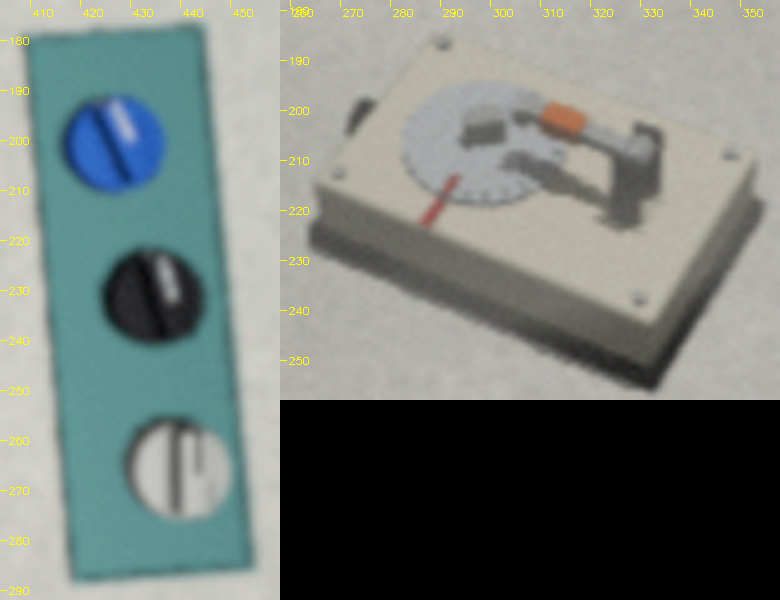

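Enlarged, the housing top corners sit at about (295.6,181), (366.7,183), (365,229.7) and (293.7,227.1), the dial centre at about (342.7,205.6), and the D flat faces up and left, roughly 45° CCW. The black knob's pointer runs from about (438,232) to (435,223). Next I fit the poses.

Run:
```python
from h import *
t,s=cam("top"),cam("scene")
A=lambda p:(np.array(p)+.5)/9-.5+[288,172]
B=lambda p:(np.array(p)+.5)/5-.5+[404,172]
C=lambda p:(np.array(p)-[280,0]+.5)/5-.5+[258,178]
loc=np.array([[65,130,50],[65,-70,50],[-65,-70,50],[-65,130,50],[0,0,53]])/1e3
ot=A([[72,85],[712,103],[697,523],[55,500],[496,306]])
# scene picks: +x+y corner, +x-y corner, -x+y corner, dial centre
locs=np.array([[65,130,50],[65,-70,50],[-65,130,50],[0,0,53]])/1e3
os_=C([[652,325],[317,183],[757,160],[485,143]])
def W(p,l): c,q=np.cos(p[2]),np.sin(p[2]); return np.c_[p[0]+c*l[:,0]-q*l[:,1],p[1]+q*l[:,0]+c*l[:,1],l[:,2]]
for use in ("t","s","ts"):
    def f(p):
        r=[]
        if "t" in use: r.append((proj(t,W(p,loc))-ot).ravel())
        if "s" in use: r.append((proj(s,W(p,locs))-os_).ravel())
        return np.concatenate(r)
    r=least_squares(f,[.5,0,0]); print(use,r.x,np.degrees(r.x[2]),np.round(r.fun,1))
p=r.x
# shaft: pixels
g=cv2.cvtColor(t["pixels"],cv2.COLOR_RGB2GRAY).astype(int)
c=proj(t,W(p,np.array([[0,0,.069]])))[0]; print("shaft top px",c)
print(g[int(c[1])-8:int(c[1])+9,int(c[0])-8:int(c[0])+9])
red=np.array(back(t,A([[497,98],[495,210]]),.051)); d=red[0]-red[1]; print("red",red,np.degrees(np.arctan2(d[1],d[0])))
print("flat dir deg", [np.degrees(np.arctan2(*(back(t,A([b]),.069)-back(t,A([a]),.069))[0][1::-1]))+90 for a,b in (((463,320),(510,270)),)])
k=back(t,B([[157,257],[173,303]]),.050); d=k[0]-k[1]; print("pointer",k,np.degrees(np.arctan2(d[1],d[0])))
print("knob disc", back(t,B([[153,296]]),.028))
rgb=t["pixels"].astype(int)
m=np.zeros((400,640),np.uint8); m[218:245,422:448]=rgb[218:245,422:448].sum(2)<160
print(rgb[218:245,422:448].sum(2))
```

```text
t [ 0.57962274 -0.01952552 -0.00809625] -0.4638809780277916 [-2.3 -1.9  2.4 -1.2  2.9  1.6 -2.3  1.5 -0.7 -0.1]
s [ 0.57936404 -0.02049727 -0.01734551] -0.9938244818408705 [ 0.9  1.9 -3.9 -0.9  3.  -1.5 -0.1 -0.6]
ts [ 0.57962205 -0.02000069 -0.01187023] -0.6801141708175911 [-2.  -2.1  2.7 -1.1  3.   1.7 -2.2  1.3 -0.5 -0.1  1.3  1.9 -3.7 -0.6
  3.2 -1.6  0.  -0.5]
shaft top px [342.61767918 205.07254016]
[[145 145 145 145 145 146 146 145 144 143 145 146 146 146 146 145 145]
 [145 144 144 144 145 146 146 147 145 144 145 146 146 147 146 146 144]
 [139 136 138 142 145 146 147 147 146 145 145 147 147 147 147 146 144]
 [121 116 123 136 144 147 148 147 146 145 145 146 146 146 147 147 144]
 [108 104 113 133 145 147 148 148 146 143 139 138 140 144 147 147 146]
 [119 115 114 133 144 147 148 147 142 134 127 124 126 135 144 146 146]
 [129 124 119 132 145 148 146 142 134 125 122 119 117 125 140 146 146]
 [133 127 122 135 144 145 139 133 126 123 126 123 117 121 137 146 146]
 [134 131 127 137 141 135 127 124 124 127 129 126 121 124 139 147 146]
 [134 133 136 140 136 123 119 123 127 129 129 128 12
[... 3063 characters left out ...]
56  73  86
   96 102 139 189 232 248 250 244]
 [259 261 262 256 246 221 185 152 122  99  89  83  79  63  61  70  93 119
  144 163 195 220 245 253 249 247]
 [260 260 258 261 256 250 233 212 190 161 143 129 126 122 124 136 157 183
  205 223 230 239 250 248 252 243]
 [262 259 259 262 264 257 253 248 237 226 208 199 190 189 196 210 219 227
  239 244 246 253 251 253 252 244]
 [262 261 258 259 259 256 262 257 252 254 246 241 237 234 236 244 245 250
  251 251 253 251 256 251 250 248]
 [264 261 261 261 260 258 262 259 257 258 254 256 252 253 254 254 250 253
  250 250 253 252 253 251 252 247]
 [262 263 259 260 262 261 259 259 260 258 261 258 257 255 253 253 258 253
  252 253 253 253 250 249 251 247]]
```

Create fit.py:
```python
from h import *
def Rz(a): return np.array([[np.cos(a),-np.sin(a)],[np.sin(a),np.cos(a)]])
def knob_pts(p,z0):
    a=np.linspace(0,2*np.pi,60); ring=26e-3*np.c_[np.cos(a),np.sin(a)]
    bar=np.array([[22,8],[22,-8],[-22,-8],[-22,8]])/1e3
    P=[np.c_[ring,np.full(60,z)] for z in (0,.024)]+[np.c_[bar,np.full(4,.046)]]
    P=np.vstack(P); xy=P[:,:2]@Rz(p[2]).T+p[:2]; return np.c_[xy,P[:,2]+z0]
def cen(c,P,w=None):
    h=cv2.convexHull(np.float32(proj(c,P))); m=cv2.moments(h); return np.array([m["m10"],m["m01"]])/m["m00"],m["m00"]
def mcen(w,off): # soft-weight centroid
    v,u=np.mgrid[:w.shape[0],:w.shape[1]]; return np.array([(w*u).sum(),(w*v).sum()])/w.sum()+off,w.sum()
```

Run:
```python
from fit import *
t,s=cam("top"),cam("scene")
T,S=t["pixels"].astype(float),s["pixels"].astype(float)
# orange and red centroids
def hue(I,win,f):
    u,v,w,h=win; return mcen(f(I[v:v+h,u:u+w]),[u,v])
ora=lambda I:np.clip((I[...,0]-I[...,2]-40)/60,0,1)
redf=lambda I:np.clip((I[...,0]-I[...,1]-25)/40,0,1)
print("orange",hue(T,(318,196,20,16),ora),hue(S,(305,195,25,15),ora))
print("red",hue(T,(336,180,14,18),redf),hue(S,(280,208,18,18),redf))
o,_=hue(T,(318,196,20,16),ora); os_,_=hue(S,(305,195,25,15),ora)
print("orange world top z.093",back(t,[o],.093)," scene z.091",back(s,[os_],.091))
r_,_=hue(T,(336,180,14,18),redf); print("red world",back(t,[r_],.051), back(s,[hue(S,(280,208,18,18),redf)[0]],.051))
# shaft D principal axis
G=T.mean(2); w=np.clip((143-G[197:221,334:352])/20,0,1); v,u=np.mgrid[197:221,334:352]
m=(w>.2)&((u-342.7)**2+(v-205.6)**2<7**2)
q=back(t,np.c_[u[m],v[m]],.069)[:,:2]; ww=w[m]; c=np.average(q,0,ww); C=np.cov(q.T,aweights=ww); e=np.linalg.eigh(C)
print("D centroid",c,"minor axis deg",np.degrees(np.arctan2(*e[1][::-1,0])),np.sqrt(e[0]))
# knob
def msk(I,win,f): u,v,w_,h=win; return f(I[v:v+h,u:u+w_])
P=T[216:248,420:450].sum(2); v,u=np.mgrid[216:248,420:450]
st=(P>150)&((u-436.5)**2+(v-227)**2<6.5**2)&(v<232)&(v>221)&(abs(u-436.5)<4)
wl=np.clip(P-120,0,None)*st; rows=[(np.average(u[i],weights=wl[i]),v[i,0]) for i in range(32) if wl[i].sum()>0]
q=back(t,rows,.05)[:,:2]; k=np.polyfit(q[:,0],q[:,1],1); print("stripe yaw",np.degrees(np.arctan(k[0])),q.mean(0),k, q[[0,-1]])
w=np.clip((250-P)/170,0,1); w[(u-434)**2+(v-231)**2>12.5**2]=0; w[((u-434)**2+(v-231)**2<8**2)]=1
oc,oa=mcen(w,[420,216]); yaw=np.arctan(k[0])
f=lambda p:cen(t,knob_pts([*p,yaw],.004))[0]-oc
r=least_squares(f,[.52,-.27],diff_step=1e-3); print("knob",r.x,"area",oa,cen(t,knob_pts([*r.x,yaw],.004))[1],"stripe y at x",np.polyval(k,r.x[0]))
print("scene px of knob centre z.028",proj(s,[[*r.x,.028],[*r.x,.05]]))
```

```text
orange (array([325.44775213, 203.63001215]), np.float64(27.433333333333334)) (array([314.42323651, 200.97302905]), np.float64(8.033333333333333))
red (array([342.6407767 , 185.86407767]), np.float64(5.15)) (array([288.29473684, 219.72631579]), np.float64(2.375))
orange world top z.093 [[0.58069264 0.0250529  0.093     ]]  scene z.091 [[0.5778477  0.02377455 0.091     ]]
red world [[ 0.63128451 -0.02031354  0.051     ]] [[ 0.63044887 -0.02085743  0.051     ]]
D centroid [ 0.57835448 -0.02011548] minor axis deg -160.84514205218954 [0.00509536 0.00776602]
stripe yaw 5.362314606942889 [ 0.53099866 -0.27137617] [ 0.09386426 -0.32121797] [[ 0.54285214 -0.27333925]
 [ 0.51926011 -0.27348941]]
knob [ 0.51878831 -0.27326724] area 322.5 340.82868145336397 stripe y at x -0.27252228465160433
scene px of knob centre z.028 [[231.64477618 167.04985179]
 [230.50384596 161.24732077]]
```

Run:
```python
from fit import *
from scipy.ndimage import gaussian_filter
t,s=cam("top"),cam("scene")
G=t["pixels"].astype(float).mean(2)[196:216,333:353]; K=8
v,u=np.mgrid[:20*K,:20*K]; W=back(t,np.c_[(u.ravel()+.5)/K-.5+333,(v.ravel()+.5)/K-.5+196],.069)[:,:2]
B=back(t,np.c_[(u.ravel()+.5)/K-.5+333,(v.ravel()+.5)/K-.5+196],.053)[:,:2]
def D(X,c,a): d=X-c; return (np.hypot(*d.T)<.011)&(d@[np.cos(a),np.sin(a)]<.003)
vv,uu=np.mgrid[:20,:20]; reg=(np.hypot(uu-9.7,vv-9.3)<7.5)&(uu>4)
best=[]
for a in range(20,70,2):
  for dx in np.arange(-3,3.1,1):
    for dy in np.arange(-3,3.1,1):
      c=np.array([.5797+dx/1e3,-.0200+dy/1e3]); top=D(W,c,np.radians(a)); side=D(B,c,np.radians(a))&~top
      f=lambda m:gaussian_filter(m.reshape(20*K,20*K).astype(float),K*.7).reshape(20,K,20,K).mean((1,3))[reg]
      A=np.c_[f(top),f(side),np.ones(reg.sum())]; x,r,_,_=np.linalg.lstsq(A,G[reg],rcond=None); best.append((r[0],a,dx,dy,*x))
best.sort(); print(np.round(best[:6],1)); 
for a in range(26,62,4): print(a,round(min(b[0] for b in best if b[1]==a)))
P=t["pixels"].astype(float).sum(2)
rows=[]
for r in range(224,232):
    x=np.arange(433,442); w=np.clip(P[r,433:442]-110,0,None); w[x>440]=0; rows.append((np.average(x,weights=w),r))
q=back(t,rows,.05)[:,:2]; k=np.polyfit(q[:,0],q[:,1],1); print("yaw",np.degrees(np.arctan(k[0])),q[[0,-1]],np.polyval(k,.519))
st=ctrl.get_state(); print(R.from_quat(st["tcp_rot"]).as_matrix(),st["eef_pos"])
cv2.imwrite("pics/c.png",np.hstack([crop(s,205,130,60,75,8)]))
```

```text
[[ 2.2494e+03  3.6000e+01  2.0000e+00 -1.0000e+00 -2.3500e+01 -8.8200e+01
   1.4590e+02]
 [ 2.2643e+03  3.4000e+01  2.0000e+00 -1.0000e+00 -2.3500e+01 -8.6700e+01
   1.4590e+02]
 [ 2.2663e+03  3.8000e+01  2.0000e+00 -1.0000e+00 -2.3500e+01 -8.9700e+01
   1.4590e+02]
 [ 2.3073e+03  3.2000e+01  2.0000e+00 -1.0000e+00 -2.3500e+01 -8.4800e+01
   1.4590e+02]
 [ 2.3158e+03  4.0000e+01  2.0000e+00 -1.0000e+00 -2.3500e+01 -9.1100e+01
   1.4590e+02]
 [ 2.3397e+03  4.4000e+01  2.0000e+00 -1.0000e+00 -2.3100e+01 -9.6800e+01
   1.4590e+02]]
26 2619
30 2387
34 2264
38 2266
42 2341
46 2404
50 2595
54 2992
58 3381
yaw 13.408912344591025 [[ 0.53749783 -0.26924304]
 [ 0.51925303 -0.2732044 ]] -0.27346718310035056
[[-9.52394573e-01  3.04868129e-01 -3.98647305e-05]
 [ 3.04868131e-01  9.52394569e-01 -8.37181567e-05]
 [ 1.24439550e-05 -9.18862040e-05 -9.99999996e-01]] [0.20572532 0.6428491  0.23127851]
```

The manual's scale: shifts go in shares of 0.75 m and turns go in shares of 2 rad. Converting my numbers, -0.545 m / 0.75 = -0.7267, -0.474 m / 0.75 = -0.632, 1.271 rad / 2 = 0.6355.

jog_arm(
  ticks=[
    {"d":[-0.7267,-0.632,0.1067],"rotvec":[0,0,0.6355],"jaw":0.6},
    {"d":[-0.7267,-0.632,0.1067],"rotvec":[0,0,0.6355],"jaw":0.6},
    {"d":[-0.7267,-0.632,0.1067],"rotvec":[0,0,0.6355],"jaw":0.6},
    {"d":[-0.7267,-0.632,0.1067],"rotvec":[0,0,0.6355],"jaw":0.6},
    {"d":[-0.7267,-0.632,0.1067],"rotvec":[0,0,0.6355],"jaw":0.6},
    {"d":[-0.7267,-0.632,0.1067],"rotvec":[0,0,0.6355],"jaw":0.6},
    {"d":[-0.7267,-0.632,0.1067],"rotvec":[0,0,0.6355],"jaw":0.6},
    {"d":[-0.7267,-0.632,0.1067],"rotvec":[0,0,0.6355],"jaw":0.6},
    {"d":[-0.7267,-0.632,0.1067],"rotvec":[0,0,0.6355],"jaw":0.6},
    {"d":[-0.7267,-0.632,0.1067],"rotvec":[0,0,0.6355],"jaw":0.6},
  ],
  grip_force=20,
)

```text
time: 1.75
eef_pos: [0.5289, 0.1098, 0.1629]
tcp_rot: [0.711, 0.703, 0.001, 0.0]
contact_force: [0.7, 1.0, -0.3]
opening: 0.603
finger_force: 0.0
```

View pics/c.png

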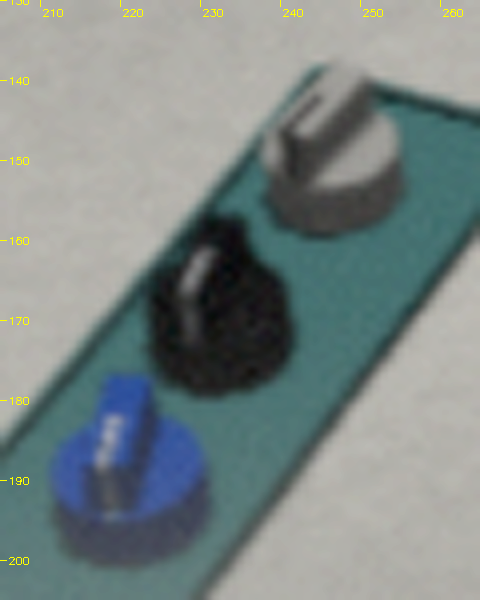

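The scene crop shows the black knob in the middle, its skirt spanning columns 223–242 with its bottom at row 179. The top of its bar is at row 157, and the pointer runs towards the camera (+x), which matches the fit.

Scaled: 0.095 m / 0.75 = 0.1267, -0.0842 m / 0.75 = -0.1123.

jog_arm(
  ticks=[
    {"d":[-0.056,0.0347,0],"jaw":0.5},
    {"d":[-0.1123,0.0693,0.0133],"jaw":0.5},
    {"d":[-0.1123,0.0693,0.0533],"jaw":0.5},
    {"d":[-0.1123,0.0693,0.0933],"jaw":0.5},
    {"d":[-0.1123,0.0693,0.1267],"jaw":0.5},
    {"d":[-0.1123,0.0693,0.1267],"jaw":0.5},
    {"d":[-0.1123,0.0693,0.1267],"jaw":0.5},
  ],
)

```text
time: 2.62
eef_pos: [0.5799, 0.0269, 0.0687]
tcp_rot: [0.711, 0.704, 0.001, 0.001]
contact_force: [0.5, 0.2, -0.4]
opening: 0.498
finger_force: 0.0
```

jog_arm(
  ticks=[
    {"jaw":0.1},
    {"jaw":0.1},
    {"jaw":0.1},
    {"jaw":0.1},
    {"jaw":0.1},
  ],
)

```text
time: 3.25
eef_pos: [0.5802, 0.0269, 0.0687]
tcp_rot: [0.711, 0.704, 0.001, 0.001]
contact_force: [1.0, 0.4, 5.3]
opening: 0.157
finger_force: 25.2
```

Scaled: 0.045 m / 0.75 = 0.06, -0.04 m / 0.75 = -0.0533.

jog_arm(
  ticks=[
    {"d":[0.0008,0,-0.0093],"jaw":0.1},
    {"d":[0.0032,0,-0.0183],"jaw":0.1},
    {"d":[0.0072,0,-0.0267],"jaw":0.1},
    {"d":[0.0125,0,-0.0343],"jaw":0.1},
    {"d":[0.0191,0,-0.0408],"jaw":0.1},
    {"d":[0.0267,0,-0.0461],"jaw":0.1},
    {"d":[0.0351,0,-0.0501],"jaw":0.1},
    {"d":[0.0441,0,-0.0525],"jaw":0.1},
    {"d":[0.0533,0,-0.0533],"jaw":0.1},
    {"d":[0.06,0,-0.0529],"jaw":0.1},
  ],
)

```text
time: 4.5
eef_pos: [0.5805, 0.0699, 0.1079]
tcp_rot: [0.71, 0.704, -0.001, 0.003]
contact_force: [2.2, -5.3, 3.0]
opening: 0.163
finger_force: 19.4
```

jog_arm(
  ticks=[
    {"jaw":0.1},
    {"d":[0.0053,0,0.0007],"jaw":0.1},
    {"d":[0.0053,0,0.0007],"jaw":0.1},
  ],
)

```text
time: 4.88
eef_pos: [0.5805, 0.0746, 0.1074]
tcp_rot: [0.71, 0.704, -0.0, 0.002]
contact_force: [2.6, -4.5, 3.6]
opening: 0.157
finger_force: 19.5
```

Scaled: -0.08 m / 0.75 = -0.1067, -0.03 m / 0.75 = -0.04.

jog_arm(
  ticks=[
    {"jaw":0.5},
    {"jaw":0.5},
    {"d":[0,0,-0.04],"jaw":0.5},
    {"d":[0,0,-0.1067],"jaw":0.5},
  ],
)

```text
time: 5.38
eef_pos: [0.5769, 0.0764, 0.1841]
tcp_rot: [0.711, 0.704, -0.003, -0.003]
contact_force: [1.6, -0.3, -0.3]
opening: 0.499
finger_force: 0.0
```

jog_arm(
  ticks=[
    {"d":[-0.4647,-0.0767,0.0267],"rotvec":[0,0,0.657],"jaw":0.6},
    {"d":[-0.4647,-0.0767,0.0267],"rotvec":[0,0,0.657],"jaw":0.6},
    {"d":[-0.4647,-0.0767,0.0267],"rotvec":[0,0,0.657],"jaw":0.6},
    {"d":[-0.4647,-0.0767,0.0267],"rotvec":[0,0,0.657],"jaw":0.6},
    {"d":[-0.4647,-0.0767,0.0267],"rotvec":[0,0,0.657],"jaw":0.6},
    {"d":[-0.4647,-0.0767,0.0267],"rotvec":[0,0,0.657],"jaw":0.6},
    {"d":[-0.4647,-0.0767,0.0267],"rotvec":[0,0,0.657],"jaw":0.6},
    {"d":[-0.4647,-0.0767,0.0267],"rotvec":[0,0,0.657],"jaw":0.6},
  ],
)

```text
time: 6.38
eef_pos: [0.5178, -0.2717, 0.1657]
tcp_rot: [0.992, 0.124, -0.001, -0.001]
contact_force: [0.5, 0.2, -0.8]
opening: 0.601
finger_force: 0.0
```

Run:
```python
from fit import *
t,s=cam("top"),cam("scene")
cv2.imwrite("pics/d.png",np.hstack([crop(t,296,176,76,58,5),crop(s,258,170,80,80,5)[:290]]))
np.savez("d.npz",t=t["pixels"],s=s["pixels"])
st=ctrl.get_state(); print(R.from_quat(st["tcp_rot"]).as_matrix().round(4),st["eef_pos"])
```

```text
[[ 9.688e-01  2.477e-01 -1.100e-03]
 [ 2.477e-01 -9.688e-01  1.100e-03]
 [-7.000e-04 -1.400e-03 -1.000e+00]] [ 0.51827869 -0.27110248  0.16609432]
```

View pics/d.png

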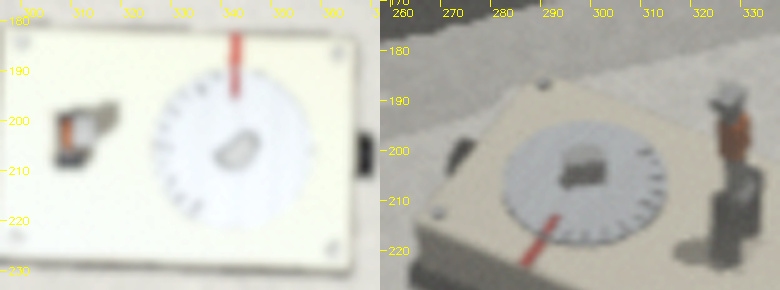

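The lever now stands upright: the orange grip is at (308,202) in the top view and vertical at (326,196) in the scene view. The D-shaft is clear, so I refit the dial and shaft centre.

Create dial.py:
```python
from fit import *
from scipy.ndimage import gaussian_filter
d=np.load("d.npz"); K=4
for n in ("top","scene"):
    c=cam(n); I=d[n[0]].astype(float); u0,v0,w,h=(322,184,40,42) if n=="top" else (278,190,38,32)
    v,u=np.mgrid[:h*K,:w*K]; px=np.c_[(u.ravel()+.5)/K-.5+u0,(v.ravel()+.5)/K-.5+v0]; X=back(c,px,.053)[:,:2]
    S=I[v0:v0+h,u0:u0+w]; D=(S[...,2]-S[...,0])/S.sum(2)
    reg=np.abs(S[...,0]-S[...,1])/S.sum(2)<.06
    f=lambda m:gaussian_filter(m.reshape(h*K,w*K).astype(float),K*.6).reshape(h,K,w,K).mean((1,3))[reg]
    def cost(x,y,r): 
        A=np.c_[f(np.hypot(*(X-[x,y]).T)<r),np.ones(reg.sum())]; return np.linalg.lstsq(A,D[reg],rcond=None)[1][0]
    b=sorted((cost(.58+i/1e3,-.02+j/1e3,r/1e3),i,j,r) for i in np.arange(-4,4.1,.5) for j in np.arange(-4,4.1,.5) for r in (41,42))
    print(n,b[:3])
c=cam("top"); G=d["t"].astype(float).mean(2)[196:216,333:353]; K=8
v,u=np.mgrid[:20*K,:20*K]; px=np.c_[(u.ravel()+.5)/K-.5+333,(v.ravel()+.5)/K-.5+196]; W=back(c,px,.069)[:,:2]
vv,uu=np.mgrid[:20,:20]; reg=(np.hypot(uu-9.7,vv-9.3)<9); best=[]
for a in range(24,64,3):
  for dx in np.arange(-2,3.1,.5):
    for dy in np.arange(-3,2.1,.5):
      q=W-[.58+dx/1e3,-.02+dy/1e3]; top=(np.hypot(*q.T)<.011)&(q@[np.cos(np.radians(a)),np.sin(np.radians(a))]<.003)
      m=gaussian_filter(top.reshape(20*K,-1).astype(float),K*.7).reshape(20,K,20,K).mean((1,3))[reg]
      best.append((np.linalg.lstsq(np.c_[m,np.ones(m.size)],G[reg],rcond=None)[1][0],a,dx,dy))
best.sort(); print(np.round(best[:5],1)); print([(a,round(min(b[0] for b in best if b[1]==a))) for a in range(24,64,3)])
```

```bash
python3 dial.py
```

```text
top [(np.float64(0.07714531246369527), np.float64(-1.5), np.float64(0.5), 42), (np.float64(0.07739991840567154), np.float64(-1.0), np.float64(0.5), 42), (np.float64(0.0775298538730307), np.float64(-1.5), np.float64(0.0), 42)]
scene [(np.float64(0.05477926236252271), np.float64(-0.5), np.float64(-0.5), 42), (np.float64(0.055240371016342896), np.float64(-0.5), np.float64(0.0), 42), (np.float64(0.05545069910761057), np.float64(0.0), np.float64(-0.5), 42)]
[[5.1106e+03 3.6000e+01 5.0000e-01 5.0000e-01]
 [5.1197e+03 3.9000e+01 5.0000e-01 5.0000e-01]
 [5.1675e+03 3.3000e+01 5.0000e-01 5.0000e-01]
 [5.1832e+03 3.6000e+01 5.0000e-01 0.0000e+00]
 [5.1842e+03 4.2000e+01 5.0000e-01 5.0000e-01]]
[(24, 5709), (27, 5469), (30, 5286), (33, 5167), (36, 5111), (39, 5120), (42, 5184), (45, 5347), (48, 5529), (51, 5768), (54, 6061), (57, 6369), (60, 6707), (63, 7085)]
```

Scaled: 0.1345 m / 0.75 = 0.1793, 0.0023 m / 0.75 = 0.0031.

jog_arm(
  ticks=[
    {"d":[0,0.0031,0.0667],"jaw":0.5},
    {"d":[0,0.0031,0.12],"jaw":0.5},
    {"d":[0,0.0031,0.1533],"jaw":0.5},
    {"d":[0,0.0031,0.1733],"jaw":0.5},
    {"d":[0,0.0031,0.1793],"jaw":0.5},
    {"d":[0,0.0031,0.1793],"jaw":0.5},
    {"d":[0,0.0031,0.1793],"jaw":0.5},
  ],
)

```text
time: 7.5
eef_pos: [0.52, -0.2747, 0.0336]
tcp_rot: [0.992, 0.123, 0.001, 0.001]
contact_force: [1.6, 0.8, -0.0]
opening: 0.499
finger_force: 0.0
```

jog_arm(
  ticks=[
    {"jaw":0.1},
    {"jaw":0.1},
    {"jaw":0.1},
    {"jaw":0.1},
    {"jaw":0.1},
  ],
  grip_force=40,
)

```text
time: 8.12
eef_pos: [0.5197, -0.2746, 0.0332]
tcp_rot: [0.992, 0.123, 0.001, 0.001]
contact_force: [0.1, -0.1, 6.2]
opening: 0.178
finger_force: 40.4
```

Scaled: 0.0025 m / 0.75 = 0.0033, 0.001 m / 0.75 = 0.0013.

jog_arm(
  ticks=[
    {"jaw":0.3},
    {"d":[0,0,0.0013],"jaw":0.3},
    {"d":[0,0,0.0033],"jaw":0.3},
    {"d":[0,0,0.0033],"jaw":0.1},
    {"d":[0,0,0.0033],"jaw":0.1},
    {"d":[0,0,0.0033],"jaw":0.1},
    {"d":[0,0,0.0033],"jaw":0.1},
  ],
  grip_force=50,
)

```text
time: 9.0
eef_pos: [0.519, -0.2741, 0.0296]
tcp_rot: [0.992, 0.123, -0.0, -0.0]
contact_force: [-0.4, 0.4, -0.2]
opening: 0.174
finger_force: 51.1
```

jog_arm(
  ticks=[
    {"d":[0,0,-0.0267],"jaw":0.1},
    {"d":[0,0,-0.0667],"jaw":0.1},
    {"d":[0,0,-0.12],"jaw":0.1},
    {"d":[0,0,-0.1333],"jaw":0.1},
    {"d":[0,0,-0.1333],"jaw":0.1},
  ],
)

```text
time: 9.62
eef_pos: [0.5195, -0.2744, 0.1308]
tcp_rot: [0.992, 0.123, 0.001, 0.001]
contact_force: [0.9, 0.4, -0.9]
opening: 0.175
finger_force: 51.2
```

Run:
```python
from fit import *
t,s=cam("top"),cam("scene")
st=ctrl.get_state(); print(R.from_quat(st["tcp_rot"]).as_matrix().round(4),st["eef_pos"])
p=proj(s,[st["eef_pos"]])[0].astype(int); q=proj(t,[st["eef_pos"]])[0].astype(int); print(p,q)
cv2.imwrite("pics/e.png",np.hstack([crop(s,p[0]-25,p[1]-25,55,50,7),crop(t,q[0]-25,q[1]-25,55,50,7)]))
```

```text
[[ 0.9697  0.2442 -0.0021]
 [ 0.2442 -0.9697  0.0017]
 [-0.0017 -0.0022 -1.    ]] [ 0.51821495 -0.27349914  0.12816162]
[226 139] [448 231]
```

View pics/e.png

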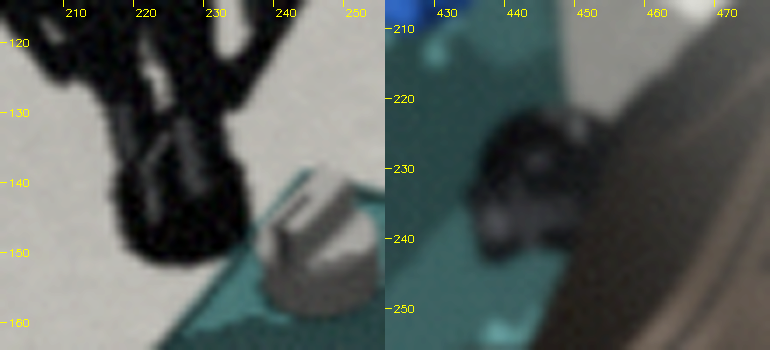

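The knob is held upright by its bar. In the scene view its skirt spans columns 215.5–235.5 with its bottom at row 152. I'll compare that with where a centred knob would appear.

Run:
```python
from fit import *
s=cam("scene"); st=ctrl.get_state(); e=st["eef_pos"]; Rm=R.from_quat(st["tcp_rot"]).as_matrix(); yaw=np.arctan2(Rm[1,0],Rm[0,0])
P=s["pixels"].astype(int).sum(2)
for v in (141,144,147): 
    r=P[v]; x=[u for u in range(205,245) if r[u]<150]; print(v,x[0],x[-1],r[210:220],r[230:242])
print("bottom",P[146:158,225])
for d in (-.003,0,.003):
    h=proj(s,knob_pts([e[0]+d*np.cos(yaw),e[1]+d*np.sin(yaw),yaw],e[2]-.0256)[:120]); hull=cv2.convexHull(np.float32(h))[:,0]
    out=[]
    for v in (141,144,147):
        cr=[]
        for a,b in zip(hull,np.roll(hull,-1,0)):
            if (a[1]-v)*(b[1]-v)<=0 and a[1]!=b[1]: cr.append(a[0]+(v-a[1])/(b[1]-a[1])*(b[0]-a[0]))
        out.append(np.round([min(cr),max(cr)],1))
    print(d,e,out,"bottom",h[:,1].max())
print("yaw",np.degrees(yaw),"to shaft tool delta at yaw",Rm.T@(np.array([.5797,-.020,0])-[e[0],e[1],0]))
```

```text
141 218 235 [363 370 367 360 354 353 309 177  56  16] [ 85  39   0   9   5  36 167 317 363 363 338 275]
144 218 236 [363 359 366 366 368 364 357 256 119  18] [ 21  13  15   6  20   5  87 234 290 261 280 257]
147 219 241 [366 357 362 360 367 366 368 352 231  74] [  1   3  19   9   6  18  22 135 260 247 133 107]
bottom [  5   4   0   1  33  55 213 347 370 375 363 362]
-0.003 [ 0.51807252 -0.27335     0.12774082] [array([217.1, 237.2], dtype=float32), array([217.8, 237.7], dtype=float32), array([218.5, 237.4], dtype=float32)] bottom 152.1523854531777
0 [ 0.51807252 -0.27335     0.12774082] [array([216.6, 236.6], dtype=float32), array([217.2, 237.2], dtype=float32), array([217.9, 237.3], dtype=float32)] bottom 152.85915781974168
0.003 [ 0.51807252 -0.27335     0.12774082] [array([216.1, 236.1], dtype=float32), array([216.6, 236.6], dtype=float32), array([217.3, 237. ], dtype=float32)] bottom 153.56853056596773
yaw 14.139389643833923 to shaft tool delta at yaw [ 0.12164892 -0.23061995  0.00038191]
```

Scaled: -0.2306 m / 0.75 = -0.3075, 0.1216 m / 0.75 = 0.1621, -0.4 rad / 2 = -0.2.

jog_arm(
  ticks=[
    {"d":[0.04,-0.076,0],"rotvec":[0,0,-0.05],"jaw":0.1},
    {"d":[0.08,-0.152,0],"rotvec":[0,0,-0.1],"jaw":0.1},
    {"d":[0.12,-0.2267,0],"rotvec":[0,0,-0.15],"jaw":0.1},
    {"d":[0.1467,-0.28,0],"rotvec":[0,0,-0.2],"jaw":0.1},
    {"d":[0.1621,-0.3075,0],"rotvec":[0,0,-0.2],"jaw":0.1},
    {"d":[0.1621,-0.3075,0],"rotvec":[0,0,-0.2],"jaw":0.1},
    {"d":[0.1621,-0.3075,0],"rotvec":[0,0,-0.2],"jaw":0.1},
  ],
)

```text
time: 10.65
eef_pos: [0.58, -0.0213, 0.1285]
tcp_rot: [0.948, 0.318, -0.001, -0.0]
contact_force: [0.2, -0.1, -0.1]
opening: 0.174
finger_force: 51.3
```

Run:
```python
from fit import *
for i in range(3):
    s=cam("scene"); 
    st=ctrl.get_state(); e=st["eef_pos"]; Rm=R.from_quat(st["tcp_rot"]).as_matrix(); yaw=np.degrees(np.arctan2(Rm[1,0],Rm[0,0]))
    print(e,yaw,Rm.T@(np.array([.5797,-.020,e[2]])-e), st["contact_force"])
print(R.from_matrix(Rm).as_quat())
```

```text
[ 0.58011335 -0.02170002  0.12881482] 37.000421112724766 [ 6.92993249e-04 -1.60644510e-03  6.83177368e-07] [ 0.79141064 -0.25784968  0.49393404]
[ 0.58023929 -0.02188992  0.12907685] 36.97567871840998 [ 7.05906448e-04 -1.83420962e-03  6.33793325e-07] [-0.4111389  -0.57614331 -1.32040237]
[ 0.58035661 -0.02193725  0.12929565] 36.96561388452337 [ 6.40307049e-04 -1.94269957e-03  4.97956251e-07] [-0.04499629 -0.09804765 -1.02148117]
[ 9.48418781e-01  3.17019985e-01 -3.59914313e-04 -1.20208516e-04]
```

The manual's scale: shifts go in shares of 0.75 m and turns go in shares of 2 rad. Converting my numbers, 0.031 m / 0.75 = 0.0413, 0.027 m / 0.75 = 0.036.

jog_arm(
  ticks=[
    {"d":[0.0007,-0.0023,0.02],"jaw":0.1},
    {"d":[0.0007,-0.0023,0.036],"jaw":0.1},
    {"d":[0.0007,-0.0023,0.0413],"jaw":0.1},
    {"d":[0.0007,-0.0023,0.0413],"jaw":0.1},
    {"d":[0.0007,-0.0023,0.0413],"jaw":0.1},
  ],
)

```text
time: 11.42
eef_pos: [0.5804, -0.0192, 0.0991]
tcp_rot: [0.948, 0.318, 0.0, 0.0]
contact_force: [-0.2, -0.6, -0.5]
opening: 0.18
finger_force: 51.3
```

jog_arm(
  ticks=[
    {"d":[0,0,0.0027],"jaw":0.1},
    {"d":[0,0,0.0053],"jaw":0.1},
    {"d":[0,0,0.008],"jaw":0.1},
    {"d":[0,0,0.008],"jaw":0.1},
  ],
)

```text
time: 11.92
eef_pos: [0.5799, -0.0191, 0.0924]
tcp_rot: [0.948, 0.318, -0.0, -0.0]
contact_force: [0.0, -0.2, -0.5]
opening: 0.174
finger_force: 51.3
```

Scaled: 0.004 m / 0.75 = 0.0053, 0.002 m / 0.75 = 0.0027.

jog_arm(
  ticks=[
    {"d":[0,0,0.0027],"jaw":0.1},
    {"d":[0,0,0.0053],"jaw":0.1},
    {"d":[0,0,0.0053],"jaw":0.1},
  ],
)

```text
time: 12.3
eef_pos: [0.5798, -0.0191, 0.0884]
tcp_rot: [0.948, 0.318, -0.0, -0.0]
contact_force: [-0.9, -0.4, -0.6]
opening: 0.179
finger_force: 51.3
```

Scaled: 0.008 m / 0.75 = 0.0107, 0.006 m / 0.75 = 0.008.

jog_arm(
  ticks=[
    {"d":[0,0,0.004],"jaw":0.1},
    {"d":[0,0,0.008],"jaw":0.1},
    {"d":[0,0,0.0107],"jaw":0.1},
    {"d":[0,0,0.0107],"jaw":0.1},
    {"d":[0,0,0.0107],"jaw":0.1},
  ],
)

```text
time: 12.92
eef_pos: [0.5801, -0.0192, 0.0808]
tcp_rot: [0.948, 0.318, 0.0, 0.0]
contact_force: [-1.0, 0.6, -1.2]
opening: 0.178
finger_force: 51.3
```

jog_arm(
  ticks=[
    {"d":[0,0,0.0013],"jaw":0.1},
    {"d":[0,0,0.0027],"jaw":0.1},
    {"d":[0,0,0.0027],"jaw":0.1},
  ],
)

```text
time: 13.3
eef_pos: [0.58, -0.0192, 0.0786]
tcp_rot: [0.948, 0.318, -0.0, -0.0]
contact_force: [0.4, -0.2, -0.3]
opening: 0.175
finger_force: 51.3
```

Scaled: 0.002 m / 0.75 = 0.0027, 0.001 m / 0.75 = 0.0013.

jog_arm(
  ticks=[
    {"d":[0,0,0.0013],"jaw":0.1},
    {"d":[0,0,0.0027],"jaw":0.1},
    {"d":[0,0,0.0027],"jaw":0.1},
  ],
)

```text
time: 13.68
eef_pos: [0.5802, -0.0192, 0.0781]
tcp_rot: [0.948, 0.318, -0.0, -0.0]
contact_force: [-2.9, 0.4, 5.7]
opening: 0.176
finger_force: 52.2
```

Scaled: -0.001 m / 0.75 = -0.0013, 0.655 rad / 2 = 0.3275.

jog_arm(
  ticks=[
    {"d":[0,0,-0.0013],"rotvec":[0,0,0.055],"jaw":0.1},
    {"d":[0,0,-0.0013],"rotvec":[0,0,0.11],"jaw":0.1},
    {"d":[0,0,-0.0013],"rotvec":[0,0,0.165],"jaw":0.1},
    {"d":[0,0,-0.0013],"rotvec":[0,0,0.22],"jaw":0.1},
    {"d":[0,0,-0.0013],"rotvec":[0,0,0.275],"jaw":0.1},
    {"d":[0,0,-0.0013],"rotvec":[0,0,0.3275],"jaw":0.1},
    {"d":[0,0,-0.0013],"rotvec":[0,0,0.3275],"jaw":0.1},
    {"d":[0,0,-0.0013],"rotvec":[0,0,0.3275],"jaw":0.1},
  ],
  grip_force=60,
)

```text
time: 14.68
eef_pos: [0.5815, -0.0193, 0.0783]
tcp_rot: [1.0, -0.003, 0.002, 0.0]
contact_force: [4.5, 0.5, -0.8]
opening: 0.174
finger_force: 58.5
```

Run:
```python
from fit import *
for i in range(2):
    s=cam("scene"); st=ctrl.get_state(); Rm=R.from_quat(st["tcp_rot"]).as_matrix(); print(np.degrees(np.arctan2(Rm[1,0],Rm[0,0])),st["eef_pos"],st["wrist_torque"],st["contact_force"])
```

```text
-0.4141082781166324 [ 0.58144765 -0.01925984  0.07831362] [ 0.0951023  -0.99408779  0.06731827] [ 5.50473611  0.75754825 -1.05993777]
-0.4208288018321244 [ 0.58144785 -0.01927279  0.07830429] [ 0.14689703 -1.03078504  0.0692129 ] [ 5.34153628  0.76897692 -1.05908026]
```

Scaled: -0.1 m / 0.75 = -0.1333, -0.08 m / 0.75 = -0.1067.

jog_arm(
  ticks=[
    {"jaw":0.4},
    {"jaw":0.4},
    {"jaw":0.4},
    {"d":[0,0,-0.04],"jaw":0.4},
    {"d":[0,0,-0.1067],"jaw":0.4},
    {"d":[0,0,-0.1333],"jaw":0.4},
  ],
)

```text
time: 15.52
eef_pos: [0.5814, -0.0195, 0.1812]
tcp_rot: [1.0, -0.004, 0.002, 0.001]
contact_force: [0.1, -0.2, 0.6]
opening: 0.396
finger_force: 0.0
```

jog_arm(
  ticks=[
    {"d":[-0.08,0.08,0],"jaw":0.5},
    {"d":[-0.1467,0.1333,0],"jaw":0.5},
    {"d":[-0.2,0.2,0],"jaw":0.5},
    {"d":[-0.2133,0.2667,0],"jaw":0.5},
    {"d":[-0.2133,0.2667,0],"jaw":0.5},
  ],
)

```text
time: 16.15
eef_pos: [0.4166, -0.2202, 0.1772]
tcp_rot: [1.0, -0.007, -0.0, -0.0]
contact_force: [1.5, -0.6, 0.0]
opening: 0.5
finger_force: 0.0
```

Run:
```python
from fit import *
t,s=cam("top"),cam("scene")
np.savez("f.npz",t=t["pixels"],s=s["pixels"])
cv2.imwrite("pics/f.png",np.hstack([crop(t,300,176,64,58,6),crop(s,270,170,64,58,6)]))
st=ctrl.get_state(); print(R.from_quat(st["tcp_rot"]).as_matrix().round(4),st["eef_pos"])
```

```text
[[ 9.999e-01 -1.090e-02 -9.000e-04]
 [-1.090e-02 -9.999e-01  1.100e-03]
 [-9.000e-04 -1.100e-03 -1.000e+00]] [ 0.41772616 -0.21845186  0.17715923]
```

View pics/f.png

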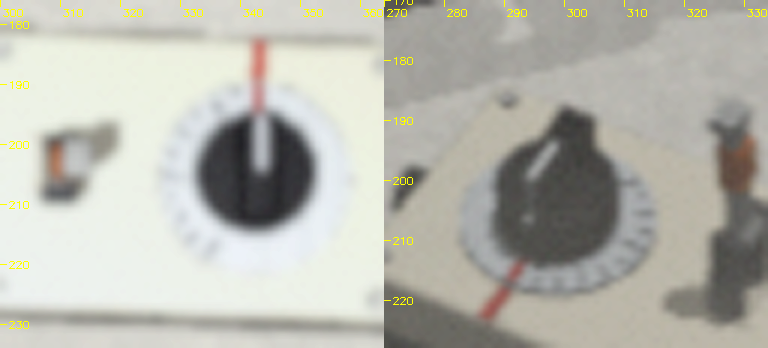

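The knob sits flat on the dial. In the top view the white pointer (col ~343.3, rows 195–204) lines up with the red mark (col ~342.7, rows 182–194). I'll check both angles numerically.

Run:
```python
from fit import *
f=[cam("top") for _ in range(4)]; t=f[0]; I=np.mean([c["pixels"].astype(float) for c in f],0)
P=I.sum(2)
def line(w,rows,u0,u1,z):
    x=np.arange(u0,u1); r=[(np.average(x,weights=w[v,u0:u1]),v) for v in rows]; q=back(t,r,z)[:,:2]; k=np.polyfit(q[:,0],q[:,1],1); return np.degrees(np.arctan(k[0])),q.mean(0),np.round(q[:,1]*1e3,2)
print("pointer",line(np.clip(P-200,0,None),range(197,204),339,348,.099))
print("red",line(np.clip(I[...,0]-I[...,1]-15,0,None),range(184,193),339,347,.051))
d=np.load("d.npz")["t"].astype(float)
print("red earlier",line(np.clip(d[...,0]-d[...,1]-15,0,None),range(184,194),339,347,.051))
w=np.clip((400-P)/300,0,1)[190:220,328:358]; v,u=np.mgrid[190:220,328:358]; w[np.hypot(u-342,v-204)>12]=0; w[np.hypot(u-342,v-204)<8]=1
oc=mcen(w,[328,190])[0]
r=least_squares(lambda p:cen(t,knob_pts([*p,0],.053)[:120])[0]-oc,[.58,-.02],diff_step=1e-3); print("knob",r.x,"z.053 assumed; area",w.sum(),cen(t,knob_pts([*r.x,0],.053))[1])
```

```text
pointer (np.float64(1.268460453062575), array([ 0.59061195, -0.01866304]), array([-18.49, -18.55, -18.62, -18.66, -18.71, -18.77, -18.84]))
red (np.float64(-1.146055515201086), array([ 0.62564014, -0.02040184]), array([-20.6 , -20.61, -20.63, -20.5 , -20.31, -20.13, -20.19, -20.28,
       -20.36]))
red earlier (np.float64(-0.6248176816924845), array([ 0.62431924, -0.02041083]), array([-20.59, -20.62, -20.6 , -20.45, -20.34, -20.07, -20.23, -20.33,
       -20.38, -20.5 ]))
knob [ 0.58192126 -0.01896971] z.053 assumed; area 281.0333333333333 334.22490660403855
```

Run:
```python
from fit import *
f=[cam("scene") for _ in range(4)]; s=f[0]; I=np.mean([c["pixels"].astype(float) for c in f],0); P=I.sum(2)
print(P[190:204,290:304].astype(int))
def line(w,rows,u0,u1,z,sl):
    r=[]
    for v in rows:
        c=sl(v); x=np.arange(int(c)-3,int(c)+4); r.append((np.average(x,weights=w[v,x]+1e-9),v))
    q=back(s,r,z)[:,:2]; k=np.polyfit(q[:,0],q[:,1],1); return np.degrees(np.arctan(k[0])),q.mean(0),np.round(q*1e3,1).tolist()
print(line(np.clip(P-250,0,None),range(195,199),0,0,.099,lambda v:298.5-(v-194)*.76))
print(line(np.clip(I[...,0]-I[...,1]-20,0,None),range(214,223),0,0,.051,lambda v:293-(v-214)*.68))
```

```text
[[361 358 360 358 362 357 350 290 186 132 126 126 125 135]
 [357 358 359 361 358 353 311 218 149 128 124 126 129 126]
 [359 358 360 354 346 322 251 167 138 129 131 132 131 126]
 [360 355 345 310 264 229 178 197 208 158 136 127 127 132]
 [349 310 248 202 168 157 190 283 276 177 139 131 132 129]
 [309 230 165 145 140 170 276 308 234 155 136 132 133 135]
 [231 165 144 138 162 242 302 266 177 145 140 134 133 132]
 [168 144 144 151 216 302 293 197 148 141 138 134 137 136]
 [151 142 148 184 284 303 228 158 146 140 139 139 136 142]
 [151 145 154 206 267 245 167 147 144 140 139 143 141 145]
 [147 148 148 182 199 178 154 145 143 141 142 144 146 147]
 [154 148 148 166 175 158 147 144 147 148 146 146 148 148]
 [157 149 149 171 176 158 152 148 150 149 149 154 152 147]
 [157 151 149 159 170 159 148 147 150 150 155 150 154 152]]
(np.float64(1.9619728609604152), array([ 0.59246534, -0.0196906 ]), [[587.0, -20.1], [590.5, -19.5], [594.3, -19.5], [598.1, -19.7]])
(np.float64(2.5897481800763855), array([ 0.6242712 , -0.02117696]), [[610.0, -22.1], [613.6, -21.8], [616.9, -21.0], [620.9, -21.5], [624.3, -21.2], [627.7, -20.6], [631.4, -20.8], [635.1, -20.9], [638.5, -20.6]])
```

The top and scene views give pointer-minus-index of +2° and −0.6°, so the pointer is on the mark within measurement error. Next, the lever.

Scaled: -0.2938 m / 0.75 = -0.3917, 0.1594 m / 0.75 = 0.2125, -1.571 rad / 2 = -0.7855.

jog_arm(
  ticks=[
    {"d":[0.2125,-0.3917,-0.0133],"rotvec":[0,0,-0.7855],"jaw":0.5},
    {"d":[0.2125,-0.3917,-0.0133],"rotvec":[0,0,-0.7855],"jaw":0.5},
    {"d":[0.2125,-0.3917,-0.0133],"rotvec":[0,0,-0.7855],"jaw":0.5},
    {"d":[0.2125,-0.3917,-0.0133],"rotvec":[0,0,-0.7855],"jaw":0.5},
    {"d":[0.2125,-0.3917,-0.0133],"rotvec":[0,0,-0.7855],"jaw":0.5},
    {"d":[0.2125,-0.3917,-0.0133],"rotvec":[0,0,-0.7855],"jaw":0.5},
    {"d":[0.2125,-0.3917,-0.0133],"rotvec":[0,0,-0.7855],"jaw":0.5},
    {"d":[0.2125,-0.3917,-0.0133],"rotvec":[0,0,-0.7855],"jaw":0.5},
    {"d":[0.2125,-0.3917,-0.0133],"rotvec":[0,0,-0.7855],"jaw":0.5},
    {"d":[0.2125,-0.3917,-0.0133],"rotvec":[0,0,-0.7855],"jaw":0.5},
  ],
  grip_force=20,
)

```text
time: 17.9
eef_pos: [0.5801, 0.0752, 0.1876]
tcp_rot: [0.71, 0.704, -0.0, -0.0]
contact_force: [0.4, -0.2, 0.1]
opening: 0.498
finger_force: 0.0
```

Scaled: 0.08 m / 0.75 = 0.1067, 0.06 m / 0.75 = 0.08.

jog_arm(
  ticks=[
    {"d":[-0.0007,0,0.04],"jaw":0.5},
    {"d":[-0.0007,0,0.08],"jaw":0.5},
    {"d":[-0.0007,0,0.1067],"jaw":0.5},
    {"d":[-0.0007,0,0.1067],"jaw":0.5},
    {"d":[-0.0007,0,0.1067],"jaw":0.5},
    {"d":[-0.0007,0,0.1067],"jaw":0.1},
    {"d":[-0.0007,0,0.1067],"jaw":0.1},
    {"d":[-0.0007,0,0.1067],"jaw":0.1},
    {"d":[-0.0007,0,0.1067],"jaw":0.1},
    {"d":[-0.0007,0,0.1067],"jaw":0.1},
  ],
)

```text
time: 19.15
eef_pos: [0.5807, 0.0741, 0.1091]
tcp_rot: [0.71, 0.704, 0.0, 0.0]
contact_force: [-2.7, -1.0, 6.1]
opening: 0.158
finger_force: 21.0
```

Scaled: -0.0476 m / 0.75 = -0.0635, -0.047 m / 0.75 = -0.0627.

jog_arm(
  ticks=[
    {"d":[-0.0101,0,-0.0009],"jaw":0.1},
    {"d":[-0.0193,0,-0.0001],"jaw":0.1},
    {"d":[-0.0284,0,0.0023],"jaw":0.1},
    {"d":[-0.0368,0,0.0063],"jaw":0.1},
    {"d":[-0.0444,0,0.0116],"jaw":0.1},
    {"d":[-0.0509,0,0.0181],"jaw":0.1},
    {"d":[-0.0563,0,0.0257],"jaw":0.1},
    {"d":[-0.0603,0,0.0341],"jaw":0.1},
    {"d":[-0.0627,0,0.0432],"jaw":0.1},
    {"d":[-0.0635,0,0.0513],"jaw":0.1},
  ],
)

```text
time: 20.4
eef_pos: [0.5803, 0.0263, 0.0707]
tcp_rot: [0.71, 0.704, 0.0, 0.0]
contact_force: [-3.0, 0.5, 8.1]
opening: 0.157
finger_force: 31.5
```

jog_arm(
  ticks=[
    {"jaw":0.1},
    {"d":[0,0,0.0013],"jaw":0.1},
    {"d":[0,0,0.0027],"jaw":0.1},
    {"d":[0,0,0.0027],"jaw":0.1},
  ],
)

```text
time: 20.9
eef_pos: [0.5802, 0.0262, 0.0685]
tcp_rot: [0.71, 0.704, 0.0, 0.0]
contact_force: [-3.0, -1.5, 7.5]
opening: 0.155
finger_force: 31.6
```

Scaled: 0.002 m / 0.75 = 0.0027, 0.001 m / 0.75 = 0.0013.

jog_arm(
  ticks=[
    {"d":[0,0,0.0013],"jaw":0.1},
    {"d":[0,0,0.0027],"jaw":0.1},
    {"d":[0,0,0.0027],"jaw":0.1},
  ],
)

```text
time: 21.28
eef_pos: [0.5803, 0.0261, 0.0676]
tcp_rot: [0.71, 0.704, -0.0, 0.0]
contact_force: [-6.2, -0.3, 12.5]
opening: 0.157
finger_force: 32.4
```

jog_arm(
  ticks=[
    {"d":[0,0,0.0013],"jaw":0.1},
    {"d":[0,0,0.0027],"jaw":0.1},
    {"d":[0,0,0.0027],"jaw":0.1},
  ],
)

```text
time: 21.65
eef_pos: [0.5804, 0.0261, 0.0675]
tcp_rot: [0.71, 0.705, -0.001, -0.0]
contact_force: [-10.7, -0.7, 21.2]
opening: 0.157
finger_force: 33.5
```

Scaled: -0.12 m / 0.75 = -0.16, -0.08 m / 0.75 = -0.1067.

jog_arm(
  ticks=[
    {"jaw":0.5},
    {"jaw":0.5},
    {"jaw":0.5},
    {"d":[0,0,-0.04],"jaw":0.5},
    {"d":[0,0,-0.1067],"jaw":0.5},
    {"d":[0,0,-0.16],"jaw":0.5},
    {"d":[0,0,-0.16],"jaw":0.5},
  ],
)

```text
time: 22.52
eef_pos: [0.5824, 0.0263, 0.1875]
tcp_rot: [0.71, 0.704, 0.003, 0.003]
contact_force: [0.1, 0.4, 0.2]
opening: 0.497
finger_force: 0.0
```

jog_arm(
  ticks=[
    {"d":[0.08,-0.0267,0],"jaw":0.5},
    {"d":[0.16,-0.0667,0],"jaw":0.5},
    {"d":[0.24,-0.1067,0],"jaw":0.5},
    {"d":[0.3067,-0.1333,0],"jaw":0.5},
    {"d":[0.3067,-0.1333,0],"jaw":0.5},
  ],
)

```text
time: 23.15
eef_pos: [0.4788, 0.2603, 0.1812]
tcp_rot: [0.708, 0.706, -0.001, -0.001]
contact_force: [0.4, -0.6, -0.4]
opening: 0.498
finger_force: 0.0
```

Run:
```python
from fit import *
t,s=cam("top"),cam("scene")
cv2.imwrite("pics/g.png",np.hstack([crop(t,300,176,64,58,6),crop(s,270,170,64,58,6)]))
I=t["pixels"].astype(float)
w=np.clip((I[...,0]-I[...,2]-40)/60,0,1)[196:212,315:340]; print("orange",mcen(w,[315,196]))
st=ctrl.get_state(); print(st["eef_pos"],st["time"])
```

```text
orange (array([325.50935094, 203.69086909]), np.float64(30.3))
[0.48075438 0.25752104 0.18162517] 23.25
```

View pics/g.png

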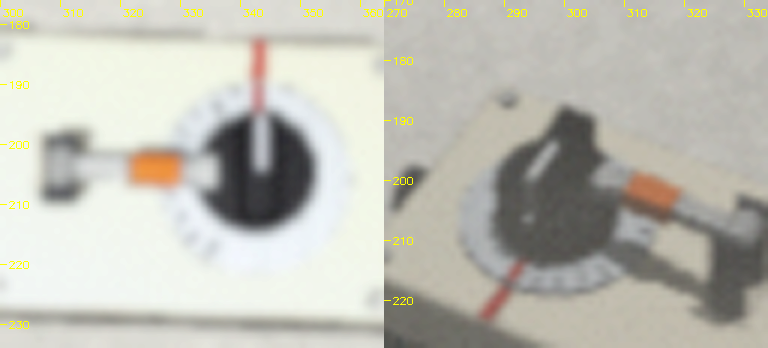

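The lever is level again, with the orange grip at (325.5,203.7), the same place as at the start, and its foot is over the skirt. The pointer (col ~343) is on the red mark and the arm is well clear.

```bash
python3 -c "from plant import ctrl; print(ctrl.sign_off())"
```

```text
the job is handed in; nothing more can be done
None
```

The black knob is home on the D-shaft with its pointer on the red index to within about 2° by the cameras, the lever is fully down over its skirt and released, and the job was handed in at about 23 s; the judge's verdict was not shown.

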